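Put the impact sockets back on their rail by size

ROBOT

A 7-joint arm with a two-finger parallel gripper is mounted at the origin on the work surface. World frame = base frame: x ahead of the robot, y to its left, z up, the work surface at z = 0. Lengths are in m, angles in degrees, forces in N, time in s.
With the tool pointing down it reaches from about 0.4 to 0.85 m from the base axis. Payload 6.9 kg.
Tool frame: the origin (TCP) lies midway between the tips of the shut fingers; the grasp point (between the pads) lies 19 mm behind it; y points along the fingers, z is the direction in which the jaws open and shut, and the axes are right-handed (so a half turn about y gives the same grasp; the last joint's range is limited). The gripper opens to 85 mm and grips with 20 to 120 N. Pads are 22 mm wide; open, the fingers measure 114 mm over their backs; the gripper's body (76 mm by 85 mm) begins 54 mm behind the grasp point. The pads swing forward as they close: fully open they stand 13 mm farther back than shut.
Start: joints at [-58.012, 29.078, -13.613, 85.955, 7.202, 65.827, -8.869], TCP at [0.273, 0.562, 0.231] pointing down, gripper open.
Joint ranges: [-176.47, 176.47], [-13.61, 117.27], [-81.72, 77.17], [0.22, 143.17], [-87.28, 267.28], [10, 112.55], [-165.47, 165.47]. Speed limits (degrees/s): [136.94, 136.94, 180, 180, 180, 180, 180].

INTERFACE

Orientations are given as [roll, pitch, yaw] about the fixed x, y, z axes, in that order (R = Rz(yaw) Ry(pitch) Rx(roll)).
In Python, from station import robot gives the robot as it stands.
- The arm moves only by the tool move_arm, never from a script. Its argument "steps" is a list that holds one entry, the list of rows, each a list of 4 numbers: the shift along the world's x, y, z in mm, then the turn about the world's z in degrees. A call has 1 to 5 rows; each row shifts and turns the pose as measured when the row begins; what a row does not reach is not made up. A row lasts 1/8 s, in which the tool goes at most 62.5 mm and 10.7 degrees, less where a joint would pass 70% of its speed; a pose out of reach is approached as far as the arm can. A call is refused whole if a number of a shift passes 62.5 or a number of a turn 10.7, either way. A call with a gripper value outside its range is refused whole. "fingers" is the opening, from 0 (shut) to 1 (fully open), set as the call begins (left out, the last holds). The fingers move at their own pace and stop on an object; "squeeze" is the grip in N (left out, the last holds). Time passes only in rows, so rows that do not move let the fingers close. It gives the time, the measured TCP pose, the force and the opening at its end, in the units of the state.
- robot.sense(): the state, without advancing time (a new reading comes with each control period).
- robot.capture(name): name is "side" or "top" or "wrist"; returns the picture (384x512x3 uint8, red, green, blue); there is no depth.
- robot.camera_model(name): a dict with "mtx" (3x3 intrinsics, pixels), "position" and "rotation" of the camera in the world; the wrist camera has in their place "tool_from_camera" (4x4, takes a point from camera to tool coordinates, whose origin is the TCP and whose axes are the tool frame's). Camera axes: x right, y down, z forward; pixel columns grow to the right and rows downward; lengths in m; the calibration is good to about 2 mm. A picture is of the moment at which its call begins: read the wrist's pose just before it. camera_model takes no time and is no camera call.
- robot.finish_job(): hands the job in, once; it reports no verdict.
The state is a dict: "time_s": time; "qpos": joint angles; "joint_vel": joint speeds; "joint_efforts": joint torques, N m; "eef_pos": TCP position; "orientation": TCP orientation; "ft_force": force on the tool from outside, world axes, zero at the start; "torque": the same for the moment, N m; "finger_gap": opening from 0.0 (shut) to 1.0 (fully open).
Only numpy, scipy, OpenCV 4.12 (cv2) and the standard library are available. Lean on these libraries where they do the work, as an engineer would, in place of code of your own. Each camera call takes 0.05 s, during which the arm holds its last target.

TASK

Put the four loose steel sockets back on their rail in order of size: the largest on the pad next to the carrying handle, then each smaller one on the next pad, so that the smallest stands on the pad farthest from the handle. Stand each one upright, open end up, centred on its pad, and leave them all released and at rest.

Things in the scene. Friction and masses are not known exactly. Their poses are not given: they have to be found in the camera images.
- socket_xl: The largest of four plain steel impact sockets: a round upright solid of outer diameter 52 mm and height 56 mm, its open end up (the bore is only shown, about 12 mm deep). It starts standing on the bench. Origin: centre of its underside; z points up out of the open end. Any grasp yaw will do. Mass about 0.5 kg (up to 20 percent more or less).
- socket_l: The second largest of four plain steel impact sockets: a round upright solid of outer diameter 44 mm and height 50 mm, its open end up (the bore is only shown, about 12 mm deep). It starts standing on the bench. Origin: centre of its underside; z points up out of the open end. Any grasp yaw will do. Mass about 0.34 kg (up to 20 percent more or less).
- socket_m: The third largest of four plain steel impact sockets: a round upright solid of outer diameter 36 mm and height 44 mm, its open end up (the bore is only shown, about 12 mm deep). It starts standing on the bench. Origin: centre of its underside; z points up out of the open end. Any grasp yaw will do. Mass about 0.21 kg (up to 20 percent more or less).
- socket_s: The smallest of four plain steel impact sockets: a round upright solid of outer diameter 28 mm and height 38 mm, its open end up (the bore is only shown, about 12 mm deep). It starts standing on the bench. Origin: centre of its underside; z points up out of the open end. Any grasp yaw will do. Mass about 0.11 kg (up to 20 percent more or less).
- rail: The socket rail: a fixed flat aluminium bar 65 mm wide (x), 400 mm long (y) and 6 mm thick, lying on the bench. Origin: centre of its underside; its y axis runs along the row of pads, z up. Its place and yaw vary.
- pad1: Round black rubber pad, 60 mm across and 2 mm thick, fixed on the rail; pad 1 of four alike in a row, 75 mm from centre to centre, counted along the rail's +y. Origin: centre of its underside, which lies 6 mm above the bench, so the pad's top is 8 mm above the bench.
- pad2: Round black rubber pad, 60 mm across and 2 mm thick, fixed on the rail; pad 2 of four alike in a row, 75 mm from centre to centre, counted along the rail's +y. Origin: centre of its underside, which lies 6 mm above the bench, so the pad's top is 8 mm above the bench.
- pad3: Round black rubber pad, 60 mm across and 2 mm thick, fixed on the rail; pad 3 of four alike in a row, 75 mm from centre to centre, counted along the rail's +y. Origin: centre of its underside, which lies 6 mm above the bench, so the pad's top is 8 mm above the bench.
- pad4: Round black rubber pad, 60 mm across and 2 mm thick, fixed on the rail; pad 4 of four alike in a row, 75 mm from centre to centre, counted along the rail's +y. Origin: centre of its underside, which lies 6 mm above the bench, so the pad's top is 8 mm above the bench.
- handle: The rail's fixed carrying handle, an arch that stands across the rail at one of its two ends (which end varies): two steel legs and a black round grip 20 mm thick and 44 mm long, 62 mm wide overall across the rail, its top 41 mm above the rail's top. Origin: midway between the feet of its legs, on the rail's top, 67.5 mm beyond the centre of the nearest pad. The rail's other end has only two flat rivets, 2 mm high.

How it is judged (in metres and radians):
At the end, for the whole second after the job is handed in: Counted from the handle, largest to smallest socket stand on pads one to four: centre within 12 mm of the pad's, upright within 0.1 rad, open end up, underside 4 to 12 mm above the bench (pad top: 8 mm), at rest (under 0.02 m/s and 0.2 rad/s) (((horizontal distance between handle and pad1 below 0.15 m and horizontal distance between socket_xl and pad1 below 0.012 m and horizontal distance between socket_l and pad2 below 0.012 m and horizontal distance between socket_m and pad3 below 0.012 m and horizontal distance between socket_s and pad4 below 0.012 m) or (horizontal distance between handle and pad4 below 0.15 m and horizontal distance between socket_xl and pad4 below 0.012 m and horizontal distance between socket_l and pad3 below 0.012 m and horizontal distance between socket_m and pad2 below 0.012 m and horizontal distance between socket_s and pad1 below 0.012 m)) and angle between each of socket_xl, socket_l, socket_m, socket_s's own z axis and vertical below 0.1 rad and height (world z) of socket_xl between 0.004 and 0.012 m and linear speed of each of socket_xl, socket_l, socket_m, socket_s below 0.02 m/s and angular speed of each of socket_xl, socket_l, socket_m, socket_s below 0.2 rad/s and height (world z) of socket_l between 0.004 and 0.012 m and height (world z) of socket_m between 0.004 and 0.012 m and height (world z) of socket_s between 0.004 and 0.012 m); the robot touches nothing.
It also fails if it takes over 96 s, if anything falls off the work surface, if the arm or the gripper's body presses on something with over 40 N, if the wrist force passes 120 N, or if a joint passes its speed limit or range.

## Working session

There is one attempt and no reset: what is moved stays moved. The work goes in short steps, Python scripts to look and compute and a tool call to move; the robot and the scene stay as the last step left them, time stands still between calls to the robot, and variables do not carry over. Pictures are saved under pics/ and viewed, and the job is handed in when it is done.

Besides the shell and the picture viewer there is one more tool, called after "Call:" by a JSON object that holds its "name" and its "arguments". move_arm: Moves the arm, as the interface text tells. Its arguments: {"type":"object","properties":{"steps":{"type":"array"},"fingers":{"type":"number"},"squeeze":{"type":"number"}},"required":["steps"]}

```bash
mkdir -p pics; ls
python3 - <<'E'
from station import robot
import cv2, numpy as np
s=robot.sense(); print(s)
for n in ("top","side","wrist"):
    im=robot.capture(n); cv2.imwrite(f"pics/{n}0.png",im[:,:,::-1]); 
    m=robot.camera_model(n); print(n,{k:np.round(v,4).tolist() for k,v in m.items()})
E
```

```text
pics
{'time_s': 0.0, 'qpos': array([-58.01347386,  29.12462303, -13.60611025,  86.01005051,
         7.20071766,  65.82588473,  -8.87092692]), 'joint_vel': array([-0.03970431, -0.02444319, -0.01790173,  0.07025575,  0.08850553,
       -0.09322288, -0.02177987]), 'joint_efforts': array([ 6.35740957e-05, -6.20608163e+01, -2.18665235e+00, -2.49659193e+01,
        1.28150071e-02,  1.16301046e-02,  4.05556079e-06]), 'eef_pos': array([0.27327762, 0.56152252, 0.23042965]), 'orientation': array([-9.01020566e+01, -2.25148131e-03, -2.59454306e+01]), 'ft_force': array([ 0.19856956, -0.51069206, -0.84563518]), 'torque': array([-0.01088517,  0.03180628,  0.04894865]), 'finger_gap': 1.0014950585185534}
top {'mtx': [[386.0514, 0.0, 253.2007], [0.0, 386.0514, 181.8906], [0.0, 0.0, 1.0]], 'position': [0.4767, 0.0338, 0.783], 'rotation': [-175.6345, -0.1949, -89.6521]}
side {'mtx': [[430.2898, 0.0, 251.6197], [0.0, 430.2898, 195.2563], [0.0, 0.0, 1.0]], 'position': [0.3119, -0.5439, 0.7732], 'rotation': [-140.0067, -0.5847, -22.724]}
wrist {'mtx': [[325.0375, 0.0, 257.7243], [0.0, 325.0375, 191.4017], [0.0, 0.0, 1.0]], 'tool_from_camera': [[0.0004, 0.9457, 0.3251, -0.0848], [-0.0009, -0.3251, 0.9457, -0.1412], [1.0, -0.0007, 0.0007, -0.0003], [0.0, 0.0, 0.0, 1.0]]}
```

View pics/top0.png

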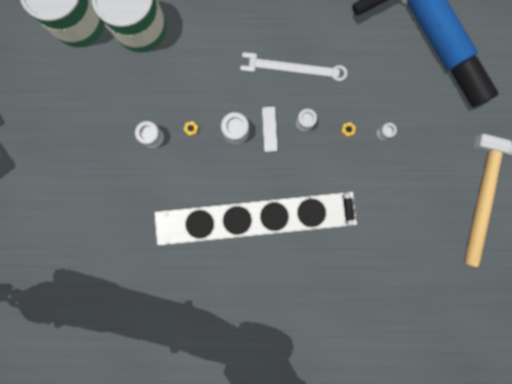

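View pics/side0.png

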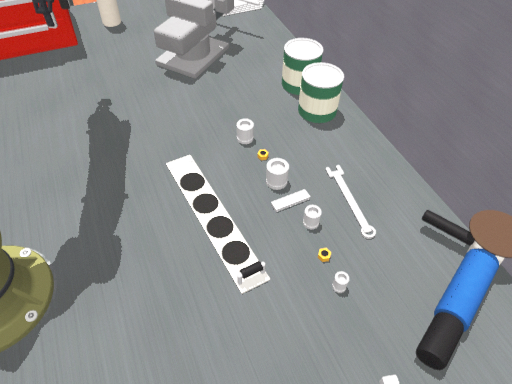

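View pics/wrist0.png

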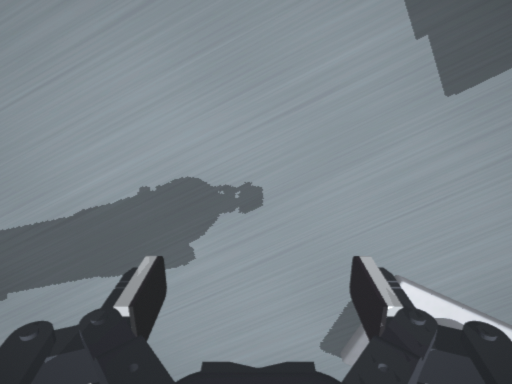

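The top view shows the rail at (155–357, 193–245) with the handle at its right end (349,208). The sockets, left to right, are L (149,133), XL (235,127), M (307,119) and S (388,131). I'll segment these and measure positions.

```bash
cat > h.py <<'E'
from station import robot
import cv2, numpy as np
from scipy.spatial.transform import Rotation as Ro
def cam(n, s=None):
    m=robot.camera_model(n); K=np.array(m["mtx"])
    if n=="wrist":
        T=np.array(m["tool_from_camera"]); R=Ro.from_euler('xyz',s["orientation"],degrees=True).as_matrix()
        return K,R@T[:3,:3],R@T[:3,3]+s["eef_pos"]
    r=np.array(m["rotation"])
    return K,(Ro.from_euler('xyz',r,degrees=True).as_matrix() if r.shape==(3,) else r),np.array(m["position"])
def plane(c,uv,z):
    K,R,p=c; d=R@np.linalg.solve(K,[uv[0],uv[1],1.0]); return p+d*(z-p[2])/d[2]
def proj(c,P):
    K,R,p=c; q=K@(R.T@(np.array(P)-p)); return q[:2]/q[2]
E
python3 - <<'E'
from h import *
for n,boxes in (("top",[(120,100,420,260)]),("side",[(160,100,360,300)])):
    im=cv2.imread(f"pics/{n}0.png"); x0,y0,x1,y1=boxes[0]
    k=2.6 if n=="top" else 3
    cv2.imwrite(f"pics/{n}0z.png",cv2.resize(im[y0:y1,x0:x1],None,fx=k,fy=k,interpolation=cv2.INTER_CUBIC))
im=cv2.imread("pics/top0.png"); c=cam("top")
hsv=cv2.cvtColor(im,cv2.COLOR_BGR2HSV)
print("Black pads")
m=((hsv[:,:,2]<35)*255).astype(np.uint8); m[:, :120]=0
cs,_=cv2.findContours(m,cv2.RETR_EXTERNAL,cv2.CHAIN_APPROX_NONE)
for q in cs:
    a=cv2.contourArea(q)
    if 60<a<900:
        M=cv2.moments(q);u=(M['m10']/a,M['m01']/a);print(np.round(u,1),a,np.round(plane(c,u,.008),4), 'd',round(2*np.sqrt(a/np.pi)*(.775)/386,4))
print("bright")
m=((im.min(2)>150)*255).astype(np.uint8)
cs,_=cv2.findContours(m,cv2.RETR_EXTERNAL,cv2.CHAIN_APPROX_NONE)
for q in cs:
    a=cv2.contourArea(q)
    if 60<a:
        print(cv2.minAreaRect(q),a)
E
```

```text
Black pads
[464.8  86.5] 268.5 [ 0.7353 -0.4023  0.008 ] d 0.0371
bright
((254.68209838867188, 218.05477905273438), (34.83064270019531, 201.1721954345703), 84.12260437011719) 6445.0
((496.2647399902344, 143.44119262695312), (33.22737503051758, 13.824529647827148), 14.03624439239502) 390.5
((389.0, 129.5), (13.0, 14.0), 90.0) 151.0
((146.0, 132.0), (22.0, 22.0), 90.0) 401.0
((234.0, 125.5), (27.0, 26.0), 90.0) 563.5
((307.0, 117.5), (17.0, 18.0), 90.0) 253.0
((269.19647216796875, 128.84852600097656), (44.44614791870117, 13.34760570526123), 86.05481719970703) 531.5
((293.484619140625, 67.12308502197266), (106.42179870605469, 18.481176376342773), 7.125016689300537) 980.0
((121.0, 12.5), (25.0, 60.0), 90.0) 1145.0
((48.5, 9.5), (19.0, 57.0), 90.0) 795.5
```

```bash
sleep 0
```

```text
(no output)
```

View pics/top0z.png

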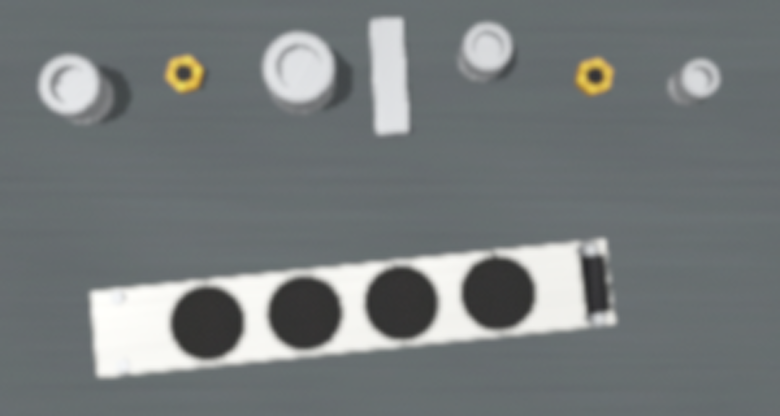

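View pics/side0z.png

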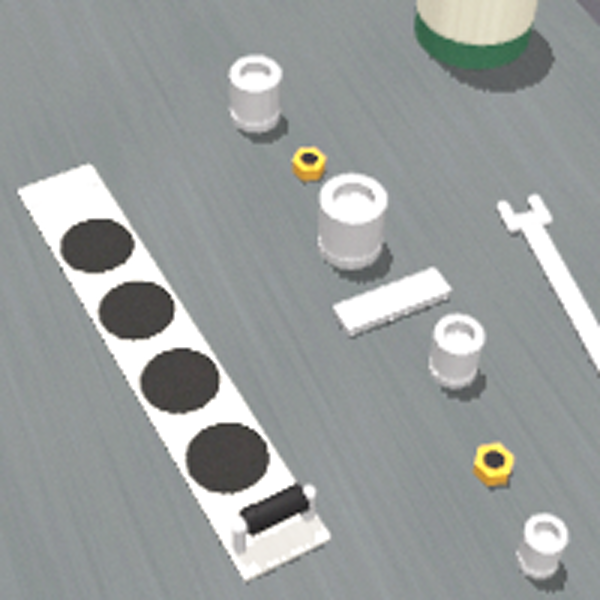

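The zoomed crops confirm four upright sockets, the pads and the handle, at -y. Next I'll measure the pads and rims from both cameras.

Run:
```python
from h import *
c=cam("top"); im=cv2.imread("pics/top0.png")
def blobs(m,lo,hi,holes=False):
    cs,_=cv2.findContours(m,cv2.RETR_LIST if holes else cv2.RETR_EXTERNAL,cv2.CHAIN_APPROX_NONE); o=[]
    for q in cs:
        M=cv2.moments(q); a=M['m00']
        if lo<a<hi: o.append((np.array([M['m10']/a,M['m01']/a]),a,cv2.boundingRect(q)))
    return o
for n,roi in (("top",(150,190,345,250)),("side",(165,155,275,290))):
    c=cam(n); im=cv2.imread(f"pics/{n}0.png"); m=((im.max(2)<90)*255).astype(np.uint8)
    k=np.zeros_like(m); x0,y0,x1,y1=roi; k[y0:y1,x0:x1]=m[y0:y1,x0:x1]
    # inside the rail only
    P=[]
    for u,a,b in sorted(blobs(k,150,1500),key=lambda t:t[0][0]):
        p=plane(c,u,.008);P.append(p);print(n,"pad?",np.round(u,1),a,b,np.round(p,4))
H=dict(L=(.044,.050),XL=(.052,.056),M=(.036,.044),S=(.028,.038))
c=cam("top"); im=cv2.imread("pics/top0.png")
X={}
m=((im.min(2)>150)*255).astype(np.uint8)
for u,a,b in blobs(m,100,700):
    for k,g in dict(L=(147,132),XL=(234,126),M=(307,118),S=(389,130)).items():
        if np.hypot(*(u-g))<6:
            bc=np.array([b[0]+(b[2]-1)/2,b[1]+(b[3]-1)/2])
            d,h=H[k]; p=plane(c,u,h); X[k]=p; print(k,u.round(1),bc,b,np.round(p,4),np.round(plane(c,bc,h),4),"dia",round(b[2]*(.783-h)/386,4))
c=cam("side"); im=cv2.imread("pics/side0.png")
m=((im.min(2)>160)*255).astype(np.uint8)
for u,a,b in blobs(m,100,1500):
    for k,p in X.items():
        d,h=H[k]; q=proj(c,[p[0],p[1],h/2])
        if np.hypot(*(u-q))<15: print("side",k,u.round(1),a,b,"expected",q.round(1),"mid-plane",np.round(plane(c,u,h/2),4))
```

```text
top pad? [199.4 223.7] 507.5 (187, 211, 26, 26) [0.4515 0.1384 0.008 ]
top pad? [236.8 219.9] 513.0 (224, 207, 27, 27) [0.4595 0.0638 0.008 ]
top pad? [273.8 216.1] 510.0 (261, 203, 26, 27) [ 0.4676 -0.0102  0.008 ]
top pad? [311.2 212.4] 515.5 (298, 199, 27, 27) [ 0.4754 -0.085   0.008 ]
side pad? [191.9 181.4] 295.0 (181, 173, 23, 18) [0.4522 0.1387 0.008 ]
side pad? [205.3 202.9] 338.0 (193, 194, 25, 19) [0.4603 0.0641 0.008 ]
side pad? [219.7 226.4] 390.0 (207, 216, 26, 21) [ 0.4681 -0.0103  0.008 ]
side pad? [235.4 252.1] 447.0 (223, 241, 26, 23) [ 0.4759 -0.0849  0.008 ]
side pad? [251.3 269.3] 159.5 (240, 262, 23, 16) [ 0.4908 -0.1355  0.008 ]
S [388.9 129.5] [389.  129.5] (382, 123, 15, 14) [ 0.6381 -0.2335  0.038 ] [ 0.6382 -0.2337  0.038 ] dia 0.029
L [146.1 132.1] [146. 132.] (135, 121, 23, 23) [0.6274 0.2381 0.05  ] [0.6275 0.2382 0.05  ] dia 0.0437
XL [234.1 125.4] [234.  125.5] (221, 112, 27, 28) [0.6402 0.0687 0.056 ] [0.64  0.069 0.056] dia 0.0509
M [307.  117.5] [307.  117.5] (298, 109, 19, 18) [ 0.6594 -0.0722  0.044 ] [ 0.6595 -0.0723  0.044 ] dia 0.0364
side S [340.4 281.1] 265.0 (332, 271, 18, 22) expected [339.9 281.9] mid-plane [ 0.6398 -0.2323  0.019 ]
side M [311.7 215.9] 345.0 (303, 204, 19, 25) expected [311.3 216.9] mid-plane [ 0.6616 -0.07    0.022 ]
side XL [276.7 172.6] 587.0 (266, 157, 24, 33) expected [276.4 173.8] mid-plane [0.6424 0.0718 0.028 ]
side L [244.5 130.3] 358.0 (236, 118, 18, 26) expected [244.4 131.5] mid-plane [0.6295 0.2423 0.025 ]
```

Call:
{"name": "move_arm", "arguments": {"steps": [[[36,-32,-10,-6],[36,-32,-10,-6],[36,-32,-10,-6],[36,-32,-10,-6],[36,-32,-10,-6]]], "fingers": 1, "squeeze": 40}}

```text
time_s: 0.78
eef_pos: [0.4528, 0.4005, 0.1786]
orientation: [-90.1, 0.2, -56.3]
ft_force: [0.7, 0.9, 0.2]
finger_gap: 0.998
```

Call:
{"name": "move_arm", "arguments": {"steps": [[[35,-32,-10,-5.5],[35,-32,-10,-5.5],[35,-32,-10,-5.5],[35,-32,-10,-5.5],[35,-32,-18,-5.5]]]}}

```text
time_s: 1.4
eef_pos: [0.6329, 0.2349, 0.1184]
orientation: [-90.1, 0.2, -84.7]
ft_force: [-0.7, 0.4, 0.5]
finger_gap: 0.999
```

Run:
```python
from h import *
s=robot.sense(); print(s['eef_pos'],s['orientation'],s['qpos'].round(0))
im=robot.capture("wrist"); cv2.imwrite("pics/w1.png",im[:,:,::-1]); c=cam("wrist",s)
print("expected rim L px",proj(c,[.628,.240,.05]), "TCP px",proj(c,s['eef_pos']))
```

```text
[0.63288311 0.23486069 0.11836491] [-90.08529542   0.21656652 -84.67729217] [-24.  39.   3.  86.  -3.  55. -15.]
expected rim L px [252.77673541 200.8978863 ] TCP px [259.51242435 259.60414677]
```

View pics/w1.png

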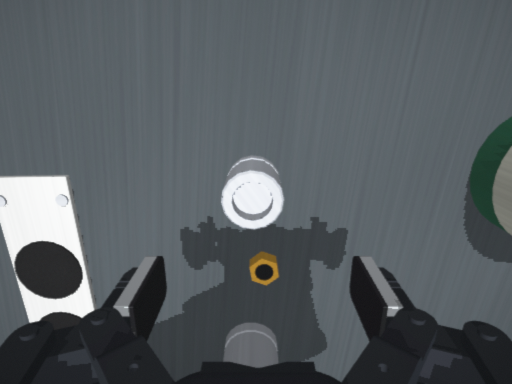

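The wrist view shows the L rim centred at about (252,200), against an expected (253,201), so the estimate holds. I'll descend.

Call:
{"name": "move_arm", "arguments": {"steps": [[[-5,5,-20,0],[0,0,-30,0],[0,0,-30,0],[0,0,-22,0],[0,0,-6,0]]]}}

```text
time_s: 2.08
eef_pos: [0.6319, 0.2283, 0.002]
orientation: [-90.2, -0.3, -85.6]
ft_force: [-0.3, -0.2, 0.6]
finger_gap: 0.999
```

Call:
{"name": "move_arm", "arguments": {"steps": [[[-2,6,6,0],[-2,6,0,0],[0,0,0,0]]]}}

```text
time_s: 2.45
eef_pos: [0.6282, 0.2424, 0.0104]
orientation: [-90.1, -0.2, -85.5]
ft_force: [-0.4, -0.2, 0.1]
finger_gap: 1.002
```

Call:
{"name": "move_arm", "arguments": {"steps": [[[0,-2,0,1],[0,0,0,0],[0,0,0,0],[0,0,0,0],[0,0,0,0]]], "fingers": 0, "squeeze": 50}}

```text
time_s: 3.08
eef_pos: [0.629, 0.2403, 0.0119]
orientation: [-90.0, -0.2, -84.5]
ft_force: [-0.0, 0.7, 0.7]
finger_gap: 0.504
```

Call:
{"name": "move_arm", "arguments": {"steps": [[[0,0,0,0],[0,0,0,0],[0,0,0,0]]]}}

```text
time_s: 3.45
eef_pos: [0.6291, 0.2403, 0.0119]
orientation: [-90.0, -0.2, -84.5]
ft_force: [-1.1, 1.1, 1.5]
finger_gap: 0.508
```

Call:
{"name": "move_arm", "arguments": {"steps": [[[0,0,30,0],[0,0,40,0],[-20,-30,30,0],[-30,-45,0,0],[-30,-45,0,0]]]}}

```text
time_s: 4.08
eef_pos: [0.546, 0.1205, 0.1106]
orientation: [-90.2, -0.2, -84.2]
ft_force: [0.3, -1.2, -2.6]
finger_gap: 0.504
```

Call:
{"name": "move_arm", "arguments": {"steps": [[[-30,-45,0,0],[-25,-40,0,0],[-12,-20,0,0],[0,0,0,0],[0,0,0,0]]]}}

```text
time_s: 4.7
eef_pos: [0.4729, 0.0079, 0.1101]
orientation: [-90.4, -0.3, -84.6]
ft_force: [0.1, 0.7, -2.0]
finger_gap: 0.506
```

Call:
{"name": "move_arm", "arguments": {"steps": [[[-5,-18,0,0],[0,0,0,0],[0,0,-30,0],[0,0,-25,0],[0,0,0,0]]]}}

```text
time_s: 5.32
eef_pos: [0.4703, -0.0089, 0.0539]
orientation: [-90.3, -0.3, -84.3]
ft_force: [-0.1, 0.3, -2.1]
finger_gap: 0.503
```

Run:
```python
from h import *
s=robot.sense(); print(s['eef_pos'],s['orientation'],s['qpos'].round(0))
im=robot.capture("wrist"); cv2.imwrite("pics/w2.png",im[:,:,::-1]); c=cam("wrist",s)
e=s['eef_pos']
print("L rim px if centred on TCP",proj(c,[e[0],e[1],e[2]-.0119+.05]),"pad px",proj(c,[.468,-.010,.008]))
```

```text
[ 0.47025103 -0.00893188  0.0539021 ] [-90.27532567  -0.29626166 -84.32970764] [ -4.  30.   3. 121.  -2.  29.   6.]
L rim px if centred on TCP [259.54323266 311.94308727] pad px [255.73350562 222.30605771]
```

View pics/w2.png

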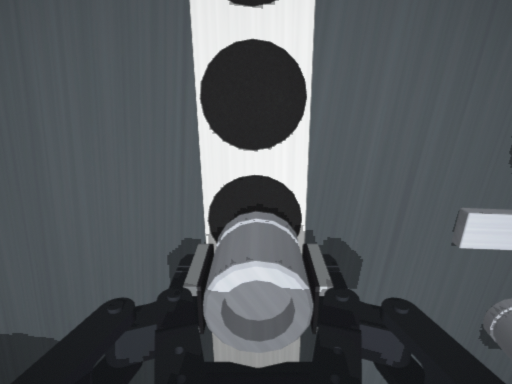

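The wrist view shows L held upright, rim centre about (258,307), roughly 1.5 mm toward +y of the TCP. I'll correct for that and lower.

Call:
{"name": "move_arm", "arguments": {"steps": [[[-2,-2.5,0,0],[0,0,-15,0],[0,0,-12,0],[0,0,0,0],[0,0,0,0]]]}}

```text
time_s: 6.0
eef_pos: [0.4713, -0.0117, 0.0306]
orientation: [-89.8, -0.3, -84.3]
ft_force: [-0.3, -0.1, -3.2]
finger_gap: 0.502
```

Call:
{"name": "move_arm", "arguments": {"steps": [[[-4,0,-6,0],[0,0,-2,0],[0,0,0,0]]]}}

```text
time_s: 6.38
eef_pos: [0.4673, -0.0117, 0.0228]
orientation: [-89.8, -0.3, -84.3]
ft_force: [-0.2, -0.3, -2.8]
finger_gap: 0.5
```

Call:
{"name": "move_arm", "arguments": {"steps": [[[0,0,-2,0],[0,0,0,0]]]}}

```text
time_s: 6.62
eef_pos: [0.4674, -0.0117, 0.0207]
orientation: [-89.8, -0.3, -84.3]
ft_force: [-0.0, 0.8, -3.6]
finger_gap: 0.502
```

Call:
{"name": "move_arm", "arguments": {"steps": [[[0,0,-1,0],[0,0,0,0]]]}}

```text
time_s: 6.88
eef_pos: [0.4675, -0.0117, 0.0199]
orientation: [-89.8, -0.3, -84.3]
ft_force: [-0.1, -0.4, -1.9]
finger_gap: 0.498
```

Call:
{"name": "move_arm", "arguments": {"steps": [[[0,0,0,0],[0,0,0,0],[0,0,0,0],[0,0,0,0],[0,0,0,0]]], "fingers": 1}}

```text
time_s: 7.5
eef_pos: [0.4683, -0.0117, 0.0203]
orientation: [-89.7, -0.3, -84.3]
ft_force: [0.6, 0.2, -0.5]
finger_gap: 1.0
```

Call:
{"name": "move_arm", "arguments": {"steps": [[[0,0,20,0],[0,0,40,0],[0,0,40,0],[0,0,0,0],[0,0,0,0]]]}}

```text
time_s: 8.12
eef_pos: [0.4673, -0.0117, 0.1222]
orientation: [-89.8, -0.3, -84.3]
ft_force: [0.5, 0.0, -0.2]
finger_gap: 0.998
```

Call:
{"name": "move_arm", "arguments": {"steps": [[[40,19,0,0],[40,19,0,0],[40,19,0,0],[36,17,0,0],[10,5,0,0]]]}}

```text
time_s: 8.75
eef_pos: [0.6332, 0.0687, 0.1146]
orientation: [-90.5, -0.4, -84.4]
ft_force: [-0.0, 0.9, 0.6]
finger_gap: 0.996
```

Call:
{"name": "move_arm", "arguments": {"steps": [[[0,0,0,0],[0,0,0,0]]]}}

```text
time_s: 9.0
eef_pos: [0.6312, 0.0679, 0.1121]
orientation: [-90.7, -0.4, -84.4]
ft_force: [-0.2, -0.1, -0.2]
finger_gap: 1.001
```

```bash
cat > wl.py <<'E'
from h import *
import sys
n,x,y,h=sys.argv[1],*map(float,sys.argv[2:5])
s=robot.sense(); e=s['eef_pos']; print(e,s['orientation'],s['qpos'].round(0))
im=robot.capture("wrist"); cv2.imwrite(f"pics/{n}.png",im[:,:,::-1]); t=robot.capture("top"); cv2.imwrite(f"pics/{n}t.png",t[:,:,::-1])
c=cam("wrist",s)
print("expected rim px",proj(c,[x,y,h]))
E
python3 wl.py w3 .641 .070 .056
```

```text
[0.63119836 0.06786909 0.11206296] [-90.73926213  -0.39576812 -84.44596418] [-11.  36.   3.  93.  -2.  52.  -1.]
expected rim px [275.31413306 212.96906544]
```

View pics/w3.png

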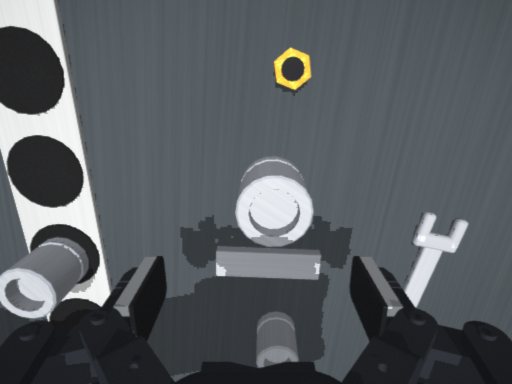

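View pics/w3t.png

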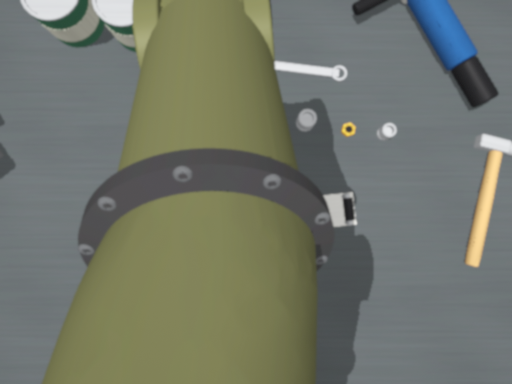

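The wrist view shows the XL rim at about (274,209), within 2 mm of expectation. The top view is mostly blocked by the arm. Descending.

Call:
{"name": "move_arm", "arguments": {"steps": [[[9,3,-15,0],[0,0,-25,0],[0,0,-25,0],[0,0,-20,0],[0,0,0,0]]]}}

```text
time_s: 9.72
eef_pos: [0.6408, 0.07, 0.0233]
orientation: [-90.6, -0.4, -84.6]
ft_force: [-1.0, -0.6, -0.8]
finger_gap: 1.001
```

Call:
{"name": "move_arm", "arguments": {"steps": [[[0,1,-9,0],[0,0,0,0]]]}}

```text
time_s: 9.98
eef_pos: [0.6415, 0.071, 0.0145]
orientation: [-90.6, -0.4, -84.6]
ft_force: [-0.7, -1.0, 0.8]
finger_gap: 0.997
```

Call:
{"name": "move_arm", "arguments": {"steps": [[[0,0,0,0],[0,0,0,0],[0,0,0,0],[0,0,0,0],[0,0,0,0]]], "fingers": 0, "squeeze": 60}}

```text
time_s: 10.6
eef_pos: [0.6423, 0.0711, 0.016]
orientation: [-90.4, -0.4, -84.6]
ft_force: [-1.5, -0.7, -1.2]
finger_gap: 0.597
```

Call:
{"name": "move_arm", "arguments": {"steps": [[[0,0,0,0],[0,0,0,0]]]}}

```text
time_s: 10.85
eef_pos: [0.6422, 0.0711, 0.016]
orientation: [-90.4, -0.4, -84.6]
ft_force: [-0.2, 0.0, -1.2]
finger_gap: 0.591
```

Call:
{"name": "move_arm", "arguments": {"steps": [[[0,0,30,0],[0,0,40,0],[-15,-15,35,0],[-30,-28,0,0],[-30,-28,0,0]]]}}

```text
time_s: 11.48
eef_pos: [0.5644, 0.0017, 0.1207]
orientation: [-90.7, -0.3, -84.3]
ft_force: [0.3, -1.5, -4.8]
finger_gap: 0.594
```

Call:
{"name": "move_arm", "arguments": {"steps": [[[-30,-28,0,0],[-30,-28,0,0],[-20,-20,0,0],[0,0,0,0],[0,0,0,0]]]}}

```text
time_s: 12.1
eef_pos: [0.4778, -0.0788, 0.1202]
orientation: [-90.9, -0.3, -84.5]
ft_force: [0.8, 0.1, -4.2]
finger_gap: 0.595
```

Call:
{"name": "move_arm", "arguments": {"steps": [[[-2,-7,0,0],[0,0,0,0],[0,0,-30,0],[0,0,-30,0],[0,0,0,0]]]}}

```text
time_s: 12.72
eef_pos: [0.4788, -0.0839, 0.0591]
orientation: [-90.7, -0.3, -84.3]
ft_force: [0.2, 0.3, -3.0]
finger_gap: 0.597
```

```bash
cat > wh.py <<'E'
from h import *
import sys
n=sys.argv[1]; gz,h,px,py=map(float,sys.argv[2:6])
s=robot.sense(); e=s['eef_pos']; print(e,s['orientation'])
im=robot.capture("wrist"); cv2.imwrite(f"pics/{n}.png",im[:,:,::-1]); c=cam("wrist",s)
print("rim px if centred",proj(c,[e[0],e[1],e[2]-gz+h]),"px per +1mm y",proj(c,[e[0],e[1]+.001,e[2]-gz+h])-proj(c,[e[0],e[1],e[2]-gz+h]),"pad px",proj(c,[px,py,.008]))
E
python3 wh.py w4 .016 .056 .4757 -.085
```

```text
[ 0.47880255 -0.08392638  0.05911541] [-90.72558898  -0.31768578 -84.28173523]
rim px if centred [258.68760069 315.39470987] px per +1mm y [ 0.26502688 -2.15254533] pad px [255.10776855 218.7624654 ]
```

View pics/w4.png

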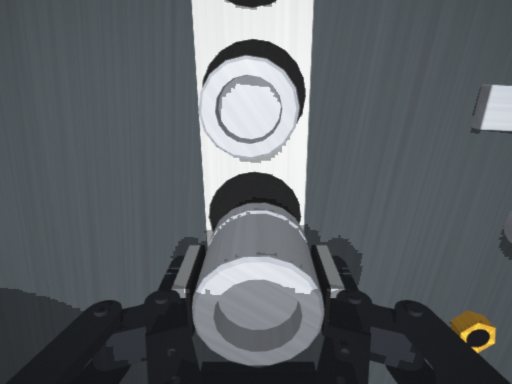

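The view shows L standing centred on its pad. XL is held with its rim centre near (258,310), about 2 mm toward +y. I'll correct and lower.

Call:
{"name": "move_arm", "arguments": {"steps": [[[-4,-3.5,-10,0],[0,0,-12,0],[0,0,-6,0],[0,0,0,0],[0,0,0,0]]]}}

```text
time_s: 13.4
eef_pos: [0.4773, -0.088, 0.0327]
orientation: [-90.4, -0.4, -84.3]
ft_force: [-0.3, -1.2, -4.0]
finger_gap: 0.595
```

Call:
{"name": "move_arm", "arguments": {"steps": [[[-2,1,-5,0],[0,0,-2,0],[0,0,-1.5,0],[0,0,0,0]]]}}

```text
time_s: 13.9
eef_pos: [0.4755, -0.0869, 0.0241]
orientation: [-90.3, -0.4, -84.3]
ft_force: [-0.1, 0.6, -4.4]
finger_gap: 0.598
```

Call:
{"name": "move_arm", "arguments": {"steps": [[[0,0,-0.5,0],[0,0,0,0]]]}}

```text
time_s: 14.15
eef_pos: [0.4757, -0.087, 0.024]
orientation: [-90.3, -0.4, -84.3]
ft_force: [0.0, -0.1, -4.5]
finger_gap: 0.597
```

Call:
{"name": "move_arm", "arguments": {"steps": [[[0,0,0,0],[0,0,0,0],[0,0,0,0],[0,0,0,0],[0,0,0,0]]], "fingers": 1}}

```text
time_s: 14.78
eef_pos: [0.4768, -0.0872, 0.0247]
orientation: [-90.2, -0.5, -84.3]
ft_force: [0.7, -0.5, -0.3]
finger_gap: 1.002
```

Call:
{"name": "move_arm", "arguments": {"steps": [[[0,0,20,0],[0,0,40,0],[0,0,40,0],[20,0,0,0],[40,0,0,0]]]}}

```text
time_s: 15.4
eef_pos: [0.5349, -0.0874, 0.1283]
orientation: [-90.3, -0.4, -84.4]
ft_force: [0.3, 0.1, -0.4]
finger_gap: 1.003
```

M is next, at (0.660,-0.071).

Call:
{"name": "move_arm", "arguments": {"steps": [[[40,5,-5,0],[40,5,-5,0],[30,4,0,0],[5,0,0,0],[0,0,0,0]]]}}

```text
time_s: 16.02
eef_pos: [0.654, -0.073, 0.1172]
orientation: [-90.3, -0.4, -84.3]
ft_force: [0.6, -0.0, 0.4]
finger_gap: 1.002
```

```bash
python3 wl.py w5 .660 -.071 .044
```

```text
[ 0.65395313 -0.07296298  0.11718995] [-90.32118459  -0.43269068 -84.34243071] [ 2. 38.  3. 89. -2. 54. 12.]
expected rim px [268.32810374 203.06236297]
```

View pics/w5.png

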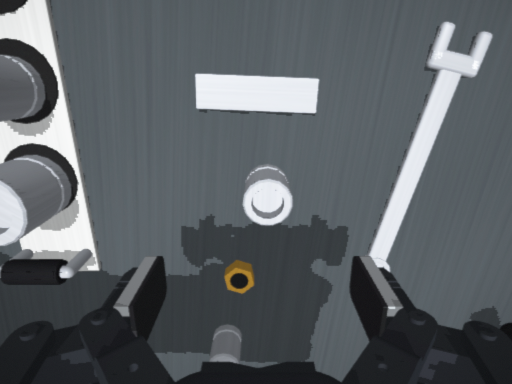

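The M rim sits at (268,202), matching expectation. Descending.

Call:
{"name": "move_arm", "arguments": {"steps": [[[6,2,-15,0],[0,0,-30,0],[0,0,-25,0],[0,0,-18,0],[0,0,0,0]]]}}

```text
time_s: 16.75
eef_pos: [0.657, -0.0712, 0.0251]
orientation: [-90.4, -0.4, -84.4]
ft_force: [-0.4, 0.3, 0.8]
finger_gap: 0.999
```

Call:
{"name": "move_arm", "arguments": {"steps": [[[3,0,-16,0],[0,0,0,0]]]}}

```text
time_s: 17.0
eef_pos: [0.6605, -0.0713, 0.0087]
orientation: [-90.3, -0.4, -84.4]
ft_force: [0.5, 0.4, 1.0]
finger_gap: 1.0
```

Call:
{"name": "move_arm", "arguments": {"steps": [[[0,0,0,0],[0,0,0,0],[0,0,0,0],[0,0,0,0],[0,0,0,0]]], "fingers": 0, "squeeze": 40}}

```text
time_s: 17.62
eef_pos: [0.6612, -0.0714, 0.0103]
orientation: [-90.2, -0.4, -84.5]
ft_force: [0.2, -0.5, -1.9]
finger_gap: 0.407
```

Call:
{"name": "move_arm", "arguments": {"steps": [[[0,0,0,0],[0,0,0,0],[0,0,0,0]]]}}

```text
time_s: 18.0
eef_pos: [0.6612, -0.0714, 0.0102]
orientation: [-90.2, -0.4, -84.4]
ft_force: [0.9, 0.2, -1.0]
finger_gap: 0.407
```

Call:
{"name": "move_arm", "arguments": {"steps": [[[0,0,30,0],[0,0,40,0],[-20,13,40,0],[-35,24,0,0],[-35,24,0,0]]]}}

```text
time_s: 18.62
eef_pos: [0.5697, -0.0114, 0.1215]
orientation: [-90.3, -0.5, -84.7]
ft_force: [0.0, 0.2, -2.7]
finger_gap: 0.408
```

Call:
{"name": "move_arm", "arguments": {"steps": [[[-35,24,0,0],[-35,24,0,0],[-25,16,0,0],[0,0,0,0],[0,0,0,0]]]}}

```text
time_s: 19.25
eef_pos: [0.4692, 0.0563, 0.1225]
orientation: [-90.2, -0.4, -84.5]
ft_force: [0.8, 0.3, -3.2]
finger_gap: 0.411
```

Call:
{"name": "move_arm", "arguments": {"steps": [[[-9,7.5,0,0],[0,0,0,0],[0,0,-30,0],[0,0,-35,0],[0,0,0,0]]]}}

```text
time_s: 19.88
eef_pos: [0.4628, 0.0629, 0.0566]
orientation: [-90.0, -0.4, -84.6]
ft_force: [-1.3, 1.0, -1.1]
finger_gap: 0.414
```

```bash
python3 wh.py w6 .0102 .044 .460 .064
```

```text
[0.46283542 0.06292272 0.05657837] [-90.01448599  -0.43467465 -84.63384345]
rim px if centred [259.94774879 304.73798296] px per +1mm y [ 0.24086633 -2.08133394] pad px [254.84241392 217.23956537]
```

View pics/w6.png

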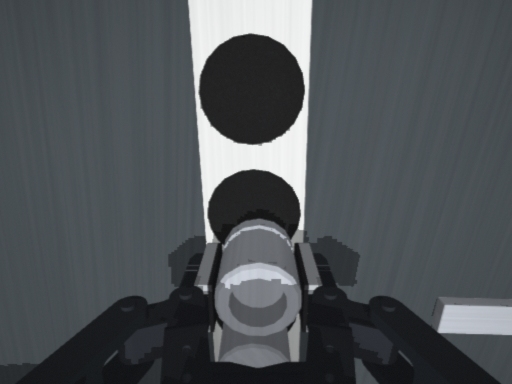

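M is held upright with its rim at about (258,300), roughly 2 mm toward +y. The pad lies where predicted. Lowering.

Call:
{"name": "move_arm", "arguments": {"steps": [[[-4,-1,-10,0],[0,0,-12,0],[0,0,-6,0],[0,0,0,0],[0,0,0,0]]]}}

```text
time_s: 20.55
eef_pos: [0.4616, 0.062, 0.0306]
orientation: [-89.6, -0.4, -84.7]
ft_force: [0.0, -1.6, -2.2]
finger_gap: 0.408
```

Call:
{"name": "move_arm", "arguments": {"steps": [[[-2,0,-8,0],[0,0,-2,0],[0,0,-1.5,0],[0,0,0,0]]]}}

```text
time_s: 21.05
eef_pos: [0.4597, 0.0621, 0.0186]
orientation: [-89.6, -0.4, -84.7]
ft_force: [0.5, -0.4, -1.6]
finger_gap: 0.409
```

Call:
{"name": "move_arm", "arguments": {"steps": [[[0,0,-0.5,0],[0,0,0,0]]]}}

```text
time_s: 21.3
eef_pos: [0.4599, 0.0621, 0.0183]
orientation: [-89.6, -0.4, -84.7]
ft_force: [-0.3, -0.7, -2.1]
finger_gap: 0.41
```

Call:
{"name": "move_arm", "arguments": {"steps": [[[0,0,0,0],[0,0,0,0],[0,0,0,0],[0,0,0,0],[0,0,0,0]]], "fingers": 1}}

```text
time_s: 21.92
eef_pos: [0.4606, 0.0622, 0.0188]
orientation: [-89.5, -0.4, -84.7]
ft_force: [0.7, 0.3, 0.6]
finger_gap: 1.002
```

Call:
{"name": "move_arm", "arguments": {"steps": [[[0,0,20,0],[0,0,40,0],[0,0,40,0],[15,-25,0,0],[30,-50,0,0]]]}}

```text
time_s: 22.55
eef_pos: [0.5046, -0.0097, 0.1221]
orientation: [-89.5, -0.3, -84.1]
ft_force: [0.7, -0.3, -0.2]
finger_gap: 0.997
```

Call:
{"name": "move_arm", "arguments": {"steps": [[[30,-50,0,0],[30,-50,0,0],[30,-50,0,0],[25,-42,0,0],[0,0,0,0]]]}}

```text
time_s: 23.18
eef_pos: [0.623, -0.2128, 0.1219]
orientation: [-89.5, -0.4, -84.4]
ft_force: [-0.5, -0.1, -0.1]
finger_gap: 1.002
```

Call:
{"name": "move_arm", "arguments": {"steps": [[[15,-19,-5,0],[0,0,0,0],[0,0,0,0]]]}}

```text
time_s: 23.55
eef_pos: [0.637, -0.2292, 0.1157]
orientation: [-89.6, -0.2, -84.3]
ft_force: [0.8, -0.7, -0.1]
finger_gap: 1.002
```

```bash
python3 wl.py w7 .639 -.233 .038
```

```text
[ 0.6370357  -0.22918594  0.1157058 ] [-89.60211569  -0.19912452 -84.27275187] [16. 39.  3. 86. -2. 54. 26.]
expected rim px [260.37035592 208.04215714]
```

View pics/w7.png

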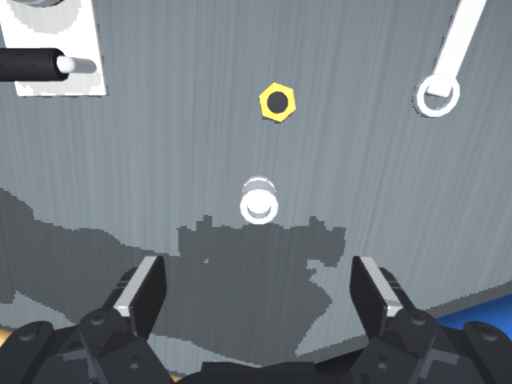

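View pics/w7t.png

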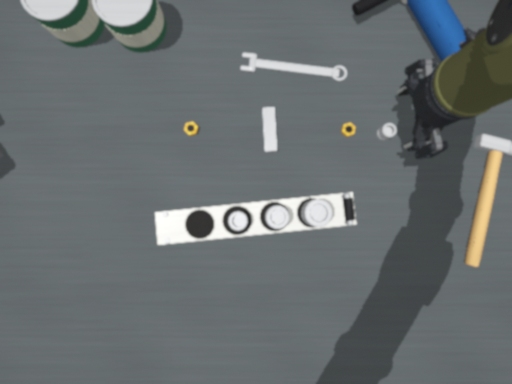

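The S rim is at (259,206), as expected. The top view shows XL, L and M centred on their pads with the last pad empty. Descending on S.

Call:
{"name": "move_arm", "arguments": {"steps": [[[2,-3.5,-15,0],[0,0,-30,0],[0,0,-25,0],[0,0,-15,0],[0,0,0,0]]]}}

```text
time_s: 24.28
eef_pos: [0.6385, -0.2309, 0.0267]
orientation: [-89.6, -0.2, -84.1]
ft_force: [-0.3, 0.2, 0.4]
finger_gap: 0.996
```

Call:
{"name": "move_arm", "arguments": {"steps": [[[0.5,-1.5,-20,0],[0,0,0,0]]]}}

```text
time_s: 24.52
eef_pos: [0.6397, -0.2327, 0.0063]
orientation: [-89.5, -0.2, -84.1]
ft_force: [-0.2, 0.2, -0.1]
finger_gap: 1.001
```

Call:
{"name": "move_arm", "arguments": {"steps": [[[0,0,0,0],[0,0,0,0],[0,0,0,0],[0,0,0,0],[0,0,0,0]]], "fingers": 0, "squeeze": 35}}

```text
time_s: 25.15
eef_pos: [0.6408, -0.2332, 0.0083]
orientation: [-89.3, -0.3, -84.1]
ft_force: [0.4, 0.1, -1.0]
finger_gap: 0.316
```

Call:
{"name": "move_arm", "arguments": {"steps": [[[0,0,0,0],[0,0,0,0],[0,0,0,0]]]}}

```text
time_s: 25.52
eef_pos: [0.6407, -0.2331, 0.0081]
orientation: [-89.4, -0.3, -84.1]
ft_force: [0.3, -0.9, -0.6]
finger_gap: 0.317
```

Call:
{"name": "move_arm", "arguments": {"steps": [[[0,0,30,0],[0,0,40,0],[-15,30,45,0],[-24,48,0,0],[-24,48,0,0]]]}}

```text
time_s: 26.15
eef_pos: [0.5763, -0.1091, 0.1252]
orientation: [-89.3, -0.4, -84.5]
ft_force: [0.0, 0.3, -1.9]
finger_gap: 0.313
```

Call:
{"name": "move_arm", "arguments": {"steps": [[[-24,48,0,0],[-24,48,0,0],[-24,48,0,0],[-20,40,0,0],[-10,20,0,0]]]}}

```text
time_s: 26.78
eef_pos: [0.4698, 0.1039, 0.1267]
orientation: [-89.1, -0.3, -84.3]
ft_force: [0.4, 0.6, -1.7]
finger_gap: 0.316
```

Call:
{"name": "move_arm", "arguments": {"steps": [[[0,0,0,0],[0,0,0,0]]]}}

```text
time_s: 27.02
eef_pos: [0.4694, 0.1052, 0.1271]
orientation: [-89.1, -0.3, -84.1]
ft_force: [0.8, -0.4, -1.6]
finger_gap: 0.315
```

Call:
{"name": "move_arm", "arguments": {"steps": [[[-18,33,0,0],[0,0,0,0],[0,0,-35,0],[0,0,-35,0],[0,0,0,0]]]}}

```text
time_s: 27.65
eef_pos: [0.4564, 0.1325, 0.0566]
orientation: [-88.8, -0.4, -84.7]
ft_force: [-1.1, -0.1, -0.6]
finger_gap: 0.318
```

```bash
python3 wh.py w8 .0081 .038 .452 .1385
```

```text
[0.45636287 0.132533   0.05659445] [-88.77334573  -0.38102156 -84.73062306]
rim px if centred [261.55057153 298.31929369] px per +1mm y [ 0.23418052 -2.04412658] pad px [251.48958716 210.04216089]
```

View pics/w8.png

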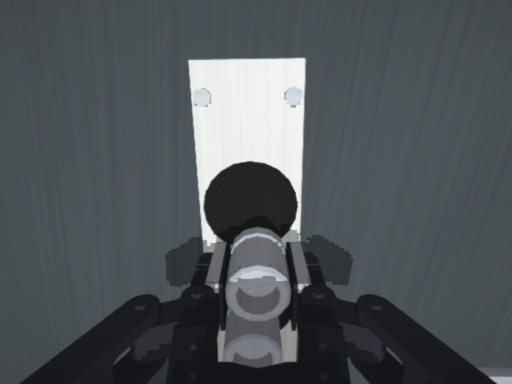

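S is held upright with its rim at about (258,293), roughly 2 mm toward +y. The pad is at (251,206), near the prediction. I'll shift and lower.

Call:
{"name": "move_arm", "arguments": {"steps": [[[-5,4.5,-10,0],[0,0,-12,0],[0,0,-6,0],[0,0,0,0],[0,0,0,0]]]}}

```text
time_s: 28.32
eef_pos: [0.4542, 0.1373, 0.0308]
orientation: [-88.4, -0.3, -84.8]
ft_force: [-0.2, -0.0, -1.3]
finger_gap: 0.318
```

Call:
{"name": "move_arm", "arguments": {"steps": [[[-2.5,0,-10,0],[0,0,-2.5,0],[0,0,-1,0],[0,0,0,0]]]}}

```text
time_s: 28.82
eef_pos: [0.4517, 0.1374, 0.0166]
orientation: [-88.3, -0.3, -84.8]
ft_force: [-0.9, 0.2, -0.7]
finger_gap: 0.316
```

Call:
{"name": "move_arm", "arguments": {"steps": [[[0,0,-0.5,0],[0,0,0,0]]]}}

```text
time_s: 29.08
eef_pos: [0.4519, 0.1374, 0.0162]
orientation: [-88.3, -0.3, -84.8]
ft_force: [0.3, -0.9, -0.3]
finger_gap: 0.314
```

Call:
{"name": "move_arm", "arguments": {"steps": [[[0,0,0,0],[0,0,0,0],[0,0,0,0],[0,0,0,0],[0,0,0,0]]], "fingers": 1}}

```text
time_s: 29.7
eef_pos: [0.4523, 0.1375, 0.0166]
orientation: [-88.3, -0.3, -84.8]
ft_force: [0.8, 0.0, -0.5]
finger_gap: 0.997
```

Call:
{"name": "move_arm", "arguments": {"steps": [[[0,0,20,0],[0,0,40,0],[0,0,40,0],[10,40,10,0],[20,50,10,0]]]}}

```text
time_s: 30.32
eef_pos: [0.4811, 0.2245, 0.14]
orientation: [-88.5, -0.4, -85.3]
ft_force: [1.3, -0.0, 0.5]
finger_gap: 0.998
```

Call:
{"name": "move_arm", "arguments": {"steps": [[[10,50,10,0],[0,50,10,0],[0,50,10,0],[0,50,0,0],[0,0,0,0]]]}}

```text
time_s: 30.95
eef_pos: [0.4905, 0.4351, 0.1714]
orientation: [-88.4, -0.3, -85.1]
ft_force: [-1.2, -2.1, -0.7]
finger_gap: 1.004
```

Run:
```python
from h import *
for n,(x0,y0,x1,y1) in (("top",(120,100,420,260)),("side",(160,100,360,300))):
    im=robot.capture(n)[:,:,::-1].copy(); cv2.imwrite(f"pics/{n}9.png",im)
    k=2.6 if n=="top" else 3
    cv2.imwrite(f"pics/{n}9z.png",cv2.resize(im[y0:y1,x0:x1],None,fx=k,fy=k,interpolation=cv2.INTER_CUBIC))
    c=cam(n)
    for k,(x,y,h) in dict(XL=(.4757,-.085,.056),L=(.468,-.010,.05),M=(.460,.064,.044),S=(.452,.1385,.038)).items():
        print(n,k,"exp rim",proj(c,[x,y,.008+h]).round(1),"mid",proj(c,[x,y,.008+h/2]).round(1))
```

```text
top XL exp rim [315.8 212.3] mid [313.4 212.3]
top L exp rim [275.3 216.2] mid [274.5 216. ]
top M exp rim [235.8 220.2] mid [236.3 219.9]
top S exp rim [196.6 224.1] mid [198.  223.8]
side XL exp rim [234.8 236.9] mid [235.1 244.7]
side L exp rim [218.5 212.3] mid [219.  219.4]
side M exp rim [203.7 190.5] mid [204.5 196.8]
side S exp rim [190.3 170.5] mid [191.1 176.1]
```

View pics/top9z.png

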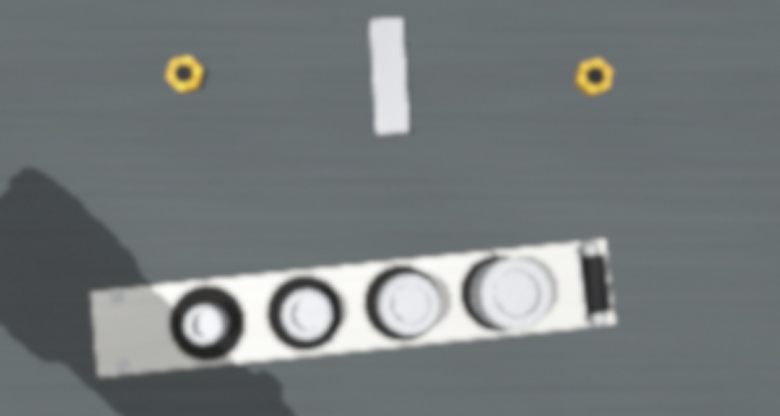

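View pics/side9z.png

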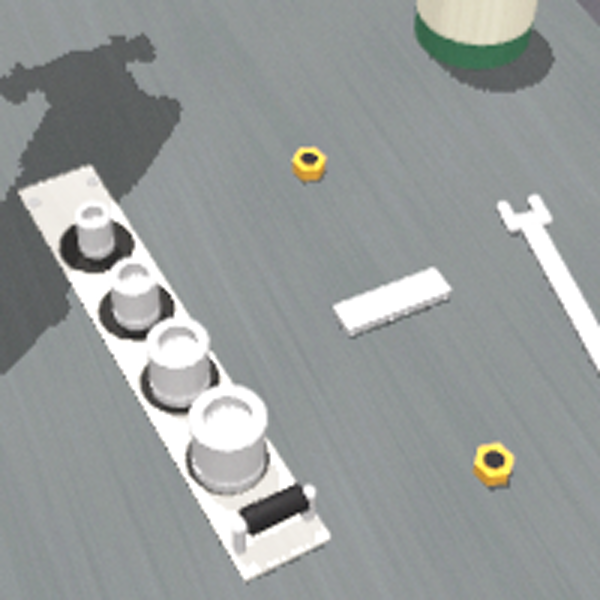

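All four stand in the right order. XL looks slightly off toward the handle, so I'll measure the offsets.

Run:
```python
from h import *
T=dict(XL=(.4757,-.085,.056,.052),L=(.468,-.010,.05,.044),M=(.460,.064,.044,.036),S=(.452,.1385,.038,.028))
# side: pads are partly hidden; use absdiff before/after silhouettes -> bottom edge & horizontal extents
for n in ("top","side"):
    c=cam(n); a=cv2.imread(f"pics/{n}9.png"); b=cv2.imread(f"pics/{n}0.png")
    z=cv2.resize(a,None,fx=6,fy=6,interpolation=cv2.INTER_CUBIC)
    for k,(x,y,h,d) in T.items():
        for off,col in ((0,(0,0,255)),):
            t=np.linspace(0,2*np.pi,60)
            for hz,col in ((.008,(0,255,0)),(.008+h,(0,0,255))):
                pts=np.array([proj(c,[x+d/2*np.cos(q),y+d/2*np.sin(q),hz]) for q in t])
                cv2.polylines(z,[np.int32((pts+.5)*6-.5)],True,col,1)
    x0,y0,x1,y1=(180,195,335,240) if n=="top" else (175,155,265,275)
    o=z[y0*6:y1*6,x0*6:x1*6]; o=cv2.resize(o,None,fx=.83,fy=.83); print(o.shape); cv2.imwrite(f"pics/{n}ov.png",o)
```

```text
(224, 772, 3)
(598, 448, 3)
```

View pics/topov.png

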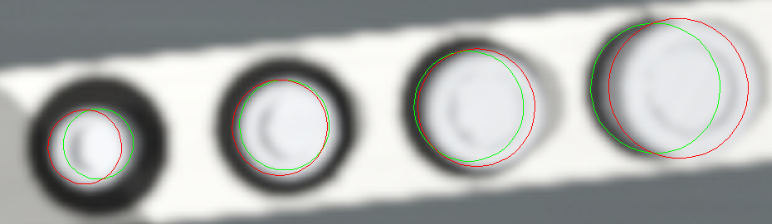

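View pics/sideov.png

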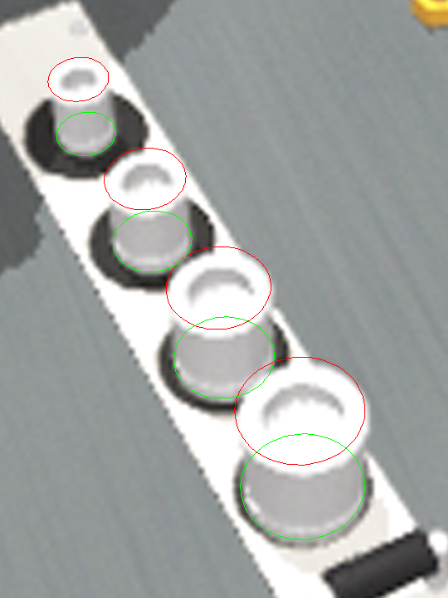

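Run:
```python
from h import *
s=robot.sense(); print(s['time_s'],np.abs(s['joint_vel']).max(),s['finger_gap'])
print(robot.finish_job())
```

```text
31.05 1.5755786810088075 0.9964132283170897
the job is handed in; nothing more can be done
None
```

I put all four sockets on the rail in order from the handle: XL, L, M, S. All are released, and I handed the job in at 31 s of the 96 s allowed. `finish_job` gives no verdict, so what follows rests on my own last pictures.

- **Position:** I drew the target outlines over the final top and side pictures. L and M sit within about 2 mm of their pad centres. XL and S are off by about 3–4 mm towards the handle, read by eye from the overlays. That is inside the 12 mm limit, so I left them.
- **Views disagree slightly:** The wrist camera had suggested the held sockets sat about 2 mm the other way, so I shifted each placement towards the handle. For XL and S that probably caused part of the offset.
- **Upright and seated:** All four look upright with the open end up and standing on their pads. I did not measure height or tilt numerically. I released each one with the tool 8.0–8.2 mm above its pick-up height, against a pad top of 8 mm.
- **At rest:** I took only one final pair of pictures, so I did not check stillness between two of them. The arm was clear of everything and open. One joint still read 1.6 degrees/s when I handed in.
- **Forces:** The wrist force read at the end of each move stayed under about 5 N.

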